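# Roof the four birdhouses on the carver's stall

## Robot

A 7-joint arm with a two-finger parallel gripper is mounted at the origin on the work surface. World frame = base frame: x ahead of the robot, y to its left, z up, the work surface at z = 0. Lengths are in mm, angles in rad, forces in N, time in s.
With the tool pointing down it reaches from about 400 to 875 mm from the base axis. Payload 19.3 kg.
Tool frame: the origin (TCP) lies at the very end of the fingers, on their centre line; the grasp point (between the pads) lies 19 mm behind it (grip_point_offset is the z of the grasp point in the tool frame, in mm); z points along the fingers, y is the line along which they close (so a half turn about z gives the same grasp; the last joint's range is limited). The gripper opens to 85 mm and grips with 20 to 120 N. Pads are 22 mm wide; open, the fingers measure 114 mm over their backs; the gripper's body (76 mm by 85 mm) begins 54 mm behind the grasp point. The pads swing forward as they close: fully open they stand 13 mm farther back than shut.
Start: joints at [1.067, 0.521, -0.036, 1.599, 0.021, 1.021, -0.113], TCP at [262.673, -567.113, 231.291] pointing down, gripper open.
Joint ranges: [-2.91, 2.91], [-0.3, 2.13], [-1.5, 1.42], [0.17, 2.43], [-1.26, 4.41], [0.16, 1.93], [-2.52, 2.52]. Speed limits (rad/s): [1.89, 1.89, 2.39, 2.39, 3.01, 3.01, 3.01].

## Interface

Orientations are given as a 3x3 rotation matrix whose columns are the frame's x, y, z axes.
In Python, from workcell import movep, movel, goto_joints, open_gripper, clamp, wait, inverse_kinematics, read_state, camera, PlanningError, finish_job, grip_point_offset gives the robot as it stands. Calls block until the motion is done:
- movep(position, orientation): joint-space move of the TCP to a pose.
- movel(position, frame=None, max_speed=150, guard=None): straight line of the TCP; frame=None keeps the orientation; max_speed is the mean speed in mm/s. With guard (N) it stops when the force on the tool has changed by that much, and returns True; else False.
- goto_joints(angles): joint-space move.
- open_gripper() and clamp(): open the fingers fully, or close them until they stop; the grip force is fixed at half the most.
- wait(seconds).
- inverse_kinematics(position, orientation): joint angles nearest the present ones, or None.
- read_state(): the state.
- camera(name): name is "scene" or "top" or "wrist"; returns a dict with "image" (420x560x3 uint8, blue, green, red), "range_z" (420x560 float32, mm along the optical axis (not along the pixel's ray), 0 where there is no reading), "fx", "fy", "cx", "cy" (pixels), "cam_to_world" (4x4, takes a point from camera to world coordinates). Camera axes: x right, y up, looking along -z (the intrinsics and any distortion apply to the point x, -y, -z); pixel columns grow to the right and rows downward; lengths in mm; the calibration is good to about 2 mm. A picture is of the moment at which its call begins.
A pose or a line that the arm cannot do raises PlanningError and nothing moves.
- finish_job(): hands the job in; it is judged then, once.
The state is a dict: "time": time; "qpos": joint angles; "qvel": joint speeds; "joint_efforts": joint torques, N m; "eef_pos": TCP position; "tool_rot": TCP orientation; "ft_force": force on the tool from outside, world axes, zero at the start; "torque": the same for the moment, N m; "finger_gap": finger opening in mm; "gripper_force": force on a finger pad.
Only numpy, scipy, OpenCV 4.12 (cv2) and the standard library are available. Lean on these libraries where they do the work, as an engineer would, in place of code of your own. Each camera call takes 0.05 s, during which the arm holds its last target. There are 200 camera calls.

## Task

Put every birdhouse's own roof on it: each roof belongs to the house whose rim is painted in the roof's colour (gable roofs on the oblong houses, round caps on the round ones). Set each roof down gently, without dropping it, so that its plug sits inside the house and it lies flat on the rim. Leave the houses standing where they are and do not disturb the carved owl and the wooden bowl.

Things in the scene. Friction and masses are not known exactly. Their poses are not given: they have to be found in the camera images.
- house_yellow: yellow birdhouse: pale open-topped oblong wooden box, upright, 96 mm along its x, 76 along y, 84 high, walls 9 thick: the opening in its top is 78 mm (x) by 58 (y), 76 deep. Top 12 mm of the walls (the rim) and trim painted yellow. Loose, about 0.8 kg. Origin: centre of its underside; z up, x along the long side
- house_blue: blue birdhouse: pale open-topped oblong wooden box, upright, 96 mm along its x, 76 along y, 84 high, walls 9 thick: the opening in its top is 78 mm (x) by 58 (y), 76 deep. Top 12 mm of the walls (the rim) and trim painted blue. Loose, about 0.8 kg. Origin: centre of its underside; z up, x along the long side
- house_green: green birdhouse: pale open-topped round wooden pot, upright, 92 mm across the top, 84 high, wall 10 thick: the opening in its top is 72 mm across, 76 deep. Top 12 mm of the wall (the rim) and trim painted green. Loose, about 0.8 kg. Origin: centre of its underside; z up
- house_brown: brown birdhouse: pale open-topped round wooden pot, upright, 92 mm across the top, 84 high, wall 10 thick: the opening in its top is 72 mm across, 76 deep. Top 12 mm of the wall (the rim) and trim painted brown. Loose, about 0.8 kg. Origin: centre of its underside; z up
- roof_yellow: yellow gable roof, 106 mm along its x (the ridge), 100 wide, 0.22 kg, standing on its plug. From the origin (centre of the plug's underside) up: pale plug 58 mm (x) by 38 (y), 14 high, which enters the house with ridge along its long side; flat underside at 14 mm, to rest on the rim; ridge top at 50; grey chimney 24 by 24 mm in the middle up to 84, to grip it by
- roof_blue: blue gable roof, 106 mm along its x (the ridge), 100 wide, 0.22 kg, standing on its plug. From the origin (centre of the plug's underside) up: pale plug 58 mm (x) by 38 (y), 14 high, which enters the house with ridge along its long side; flat underside at 14 mm, to rest on the rim; ridge top at 50; grey chimney 24 by 24 mm in the middle up to 84, to grip it by
- roof_green: domed, white-dotted green roof, round, 104 mm across, 0.22 kg, standing on its plug. From the origin (centre of the plug's underside) up: pale plug 52 mm across, 14 high, which enters the house; flat underside at 14 mm, to rest on the rim; top of the cap at 50; pale round knob 24 mm across in the middle up to 84, to grip it by
- roof_brown: dark conical brown roof, round, 104 mm across, 0.22 kg, standing on its plug. From the origin (centre of the plug's underside) up: pale plug 52 mm across, 14 high, which enters the house; flat underside at 14 mm, to rest on the rim; top of the cap at 50; pale round knob 24 mm across in the middle up to 84, to grip it by
- owl: small carved wooden owl, a bystander, 51 mm across, 81 mm high. Origin: centre of its underside
- bowl: small turned wooden bowl, a bystander, 100 mm across, 40 mm high. Origin: centre of its underside
There are look-alikes about, which are no part of the job. Leave any pink look-alike of the roof_yellow alone. Leave any pink look-alike of the house_brown alone.

How it is judged:
By the outcome, as a careful person would: the job done as asked, in the order asked, and still so for the second after the job is handed in, with the robot touching nothing.
It also fails if it takes over 115 s, if anything falls off the work surface, if the arm or the gripper's body presses on something with over 40 N, if the wrist force passes 120 N, or if a joint passes its speed limit or range.

## Working session

There is one attempt and no reset: what is moved stays moved. The work goes in short steps, each a Python script; the robot and the scene stay as the last script left them, time stands still between calls to the robot, and variables do not carry over. Pictures are saved under pics/ and viewed, at most 14 in all, crops included, and the job is handed in when it is done.

```bash
ls; mkdir -p pics; python3 - <<'E'
from workcell import *
import cv2,numpy as np
s=read_state();print(s['time'],s['eef_pos'],s['finger_gap'],grip_point_offset,s['tool_rot'])
for n in('top','scene'):
    c=camera(n);cv2.imwrite(f'pics/{n}0.png',c['image']);np.savez(f'{n}0.npz',**c)
    print(n,c['fx'],c['fy'],c['cx'],c['cy'],np.round(c['cam_to_world'],3).tolist(),[k for k in c])
E
```

```text
pics
0.0 [ 262.50097764 -566.8472302   230.72879164] 85.27865287609252 -18.700000000000003 [[ 9.07396453e-01  4.20275349e-01 -5.55700480e-04]
 [ 4.20275705e-01 -9.07395950e-01  9.59956750e-04]
 [-1.00794206e-04 -1.10460876e-03 -9.99999385e-01]]
top 503.5525852584417 503.5525852584417 276.3730969134935 211.0737116697887 [[-0.037, 0.979, -0.201, 307.599], [-0.999, -0.036, 0.005, -73.641], [-0.002, 0.201, 0.98, 1341.999], [0.0, 0.0, 0.0, 1.0]] ['image', 'range_z', 'fx', 'fy', 'cx', 'cy', 'cam_to_world']
scene 523.7009058362813 523.7009058362813 275.4599936787368 202.26595549617812 [[-0.268, -0.828, 0.493, 1303.855], [0.963, -0.234, 0.132, 134.457], [0.006, 0.51, 0.86, 1345.377], [0.0, 0.0, 0.0, 1.0]] ['image', 'range_z', 'fx', 'fy', 'cx', 'cy', 'cam_to_world']
```

View pics/top0.png

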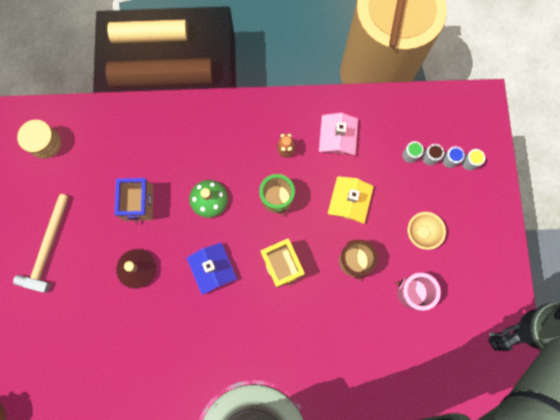

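View pics/scene0.png

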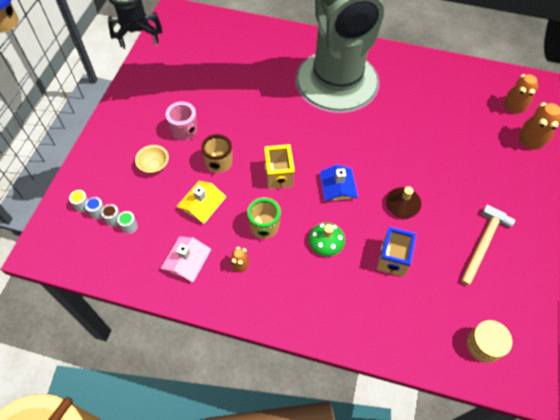

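The top view shows these objects, by pixel:
- **Houses:** blue (133,197), green (277,192), yellow (283,263), brown (357,258). The pink look-alike of the brown house is at (420,290).
- **Roofs:** green (209,198), blue (211,267), brown (137,267), yellow (351,199). The pink look-alike of the yellow roof is at (340,133).
- **Bystanders:** owl (286,145) and bowl (427,230).

Things that could be confused:
- The yellow roof with the pink roof: I choose (351,199).
- The brown house with the pink pot or the bowl: I choose (357,258).

```bash
cat > meas.py <<'E'
import cv2,numpy as np
def cloud(c):
    h,w=c['range_z'].shape;v,u=np.mgrid[:h,:w];z=c['range_z'].astype(float)
    P=np.stack([(u-c['cx'])/c['fx']*z,-(v-c['cy'])/c['fy']*z,-z,np.ones_like(z)],-1)
    W=(P@np.array(c['cam_to_world']).T)[...,:3]; W[z==0]=np.nan
    return W
def near(W,xy,r,z0,z1):
    Q=W.reshape(-1,3); return Q[(np.hypot(Q[:,0]-xy[0],Q[:,1]-xy[1])<r)&(Q[:,2]>z0)&(Q[:,2]<z1)]
def ring(p):
    A=np.c_[2*p[:,:2],np.ones(len(p))];s=np.linalg.lstsq(A,(p[:,:2]**2).sum(1),rcond=None)[0]
    return s[:2],np.sqrt(s[2]+s[0]**2+s[1]**2)
E
cat > m0.py <<'E'
from meas import *
T=np.load('top0.npz');S=np.load('scene0.npz');C={'top':cloud(T),'scene':cloud(S)}
px=dict(house_blue=(133,197),house_green=(277,192),house_yellow=(283,263),house_brown=(357,258),pinkpot=(420,290),
 roof_green=(209,198),roof_blue=(211,267),roof_brown=(137,267),roof_yellow=(351,199),pinkroof=(340,133),owl=(286,145),bowl=(427,230))
for n,(u,v) in px.items():
    g=np.nanmedian(C['top'][v-8:v+9,u-8:u+9].reshape(-1,3),0)[:2]
    for k,W in C.items():
        if 'roof' in n:
            p=near(W,g,45,76,95); r=near(W,g,70,42,56)
            if len(p)<3: print(n,k,len(p));continue
            vt=np.linalg.svd(r[:,:2]-r[:,:2].mean(0))[2][0] if len(r)>5 else (1,0)
            q=cv2.minAreaRect(p[:,:2].astype(np.float32));f=near(W,g,75,10,60)
            fr=cv2.minAreaRect(f[:,:2].astype(np.float32))
            print(n,k,len(p),'chim',q[0],q[1],q[2],'z',np.median(p[:,2]),'ridge',len(r),np.degrees(np.arctan2(vt[1],vt[0])),'full',fr)
        else:
            p=near(W,g,65,76,95) if n not in('bowl','owl') else near(W,g,55,20,95)
            if len(p)<5: print(n,k,len(p));continue
            print(n,k,len(p),'rect',cv2.minAreaRect(p[:,:2].astype(np.float32)),'ring',ring(p),'z',np.median(p[:,2]))
for k,W in C.items(): print(k,'table z',np.nanmedian(W[300:340,150:200,2]))
T=T['image'];cv2.imwrite('pics/crop0.png',cv2.resize(T[110:310,100:460],None,fx=2.2,fy=2.2,interpolation=2))
E
python3 m0.py | sed -E 's/np.float(64|32)\(([^)]*)\)/\2/g; s/([0-9]+\.[0-9])[0-9]+/\1/g'
```

```text
house_blue top 420 rect ((617.8, 294.3), (77.6, 96.4), 89.7) ring (array([619.5, 295.6]), 43.4) z 83.2
house_blue scene 387 rect ((619.6, 295.5), (76.5, 99.0), 89.2) ring (array([622.1, 296.9]), 43.9) z 83.3
house_green top 399 rect ((617.4, -83.2), (89.7, 90.5), 49.1) ring (array([617.1, -83.0]), 41.0) z 83.3
house_green scene 354 rect ((621.0, -81.0), (91.3, 91.0), 40.6) ring (array([620.7, -81.3]), 41.0) z 83.4
house_yellow top 458 rect ((434.9, -89.7), (96.6, 76.3), 22.1) ring (array([434.4, -89.4 ]), 44.6) z 83.7
house_yellow scene 342 rect ((437.5, -88.0), (103.5, 76.3), 22.2) ring (array([437.4, -87.9]), 45.3) z 83.3
house_brown top 435 rect ((438.4, -282.8), (90.2, 90.3), 1.6) ring (array([ 438.7, -282.5]), 41.0) z 83.2
house_brown scene 303 rect ((442.3, -281.6), (92.0, 90.5), 79.2) ring (array([ 442.3, -281.4]), 41.2) z 82.9
pinkpot top 465 rect ((349.8, -430.6), (91.2, 90.4), 38.8) ring (array([ 349.8, -430.2]), 41.0) z 83.2
pinkpot scene 281 rect ((352.4, -428.8), (93.0, 91.6), 67.6) ring (array([ 352.9, -428.8 ]), 41.0) z 83.4
roof_green top 67 chim (619.7, 101.6) (21.2,
[... 927 characters left out ...]
, 110.3), 71.8)
pinkroof top 86 chim (785.8, -258.2) (23.2, 25.0) 86.1 z 83.3 ridge 297 173.7 full ((786.4, -259.3), (100.2, 109.8), 82.1)
pinkroof scene 89 chim (787.0, -257.7) (26.8, 27.0) 79.8 z 83.2 ridge 319 -9.2 full ((787.7, -257.8), (102.0, 109.7), 82.3)
owl top 321 rect ((754.9, -113.1), (47.9, 50.3), 45.9) ring (array([ 752.8, -112.7]), 17.9) z 67.0
owl scene 328 rect ((757.9, -111.0), (46.6, 49.5), 50.8) ring (array([ 759.5, -110.5]), 17.5) z 65.8
bowl top 555 rect ((509.0, -474.2), (97.1, 90.3), 23.8) ring (array([ 508.8, -472.1]), 40.5) z 32.6
bowl scene 366 rect ((511.1, -475.0), (96.1, 88.4), 11.5) ring (array([ 511.0, -470.2]), 41.6) z 32.2
top table z -0.3
scene table z -7.8
```

View pics/crop0.png

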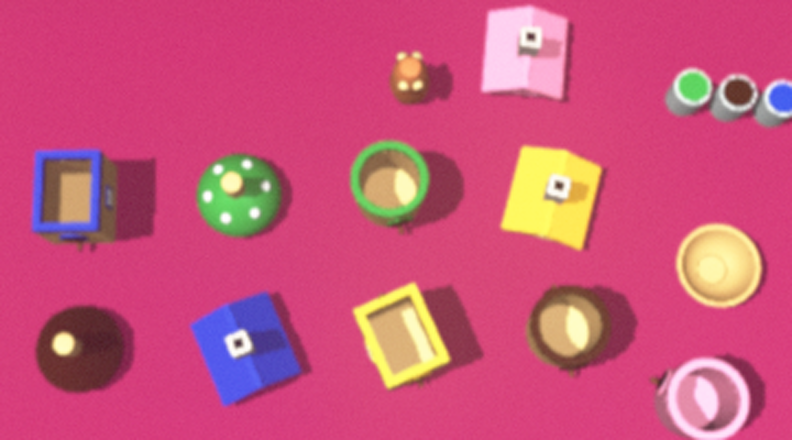

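The crop confirms the choice. The rims match the roof colours: blue (67,190), green (390,178), yellow (400,335) and brown (568,328). The pink roof (530,52) and pink pot (710,395) stay untouched. The two cameras differ by about 3 mm in x, so I'll use their mean. Heights (about 83.5 mm) and sizes agree with the description.

```bash
cat > job.py <<'E'
from workcell import *
from meas import *
OFF=np.array([1.5,.8]) # mean of both cameras, from the top camera's values
HOUSE=dict(blue=(617.9,294.6,-.5),green=(617.4,-83.1,0),yellow=(434.7,-89.6,22.1),brown=(438.6,-282.6,0))
ROOF=dict(green=(619.6,101.7,0),blue=(431.7,95.5,22.),brown=(438.2,293,0),yellow=(601,-279.9,162.3))
GZ=53.;UP=190.;CARRY=GZ+125
def rot(deg):
    a=np.radians(deg);c,s=np.cos(a),np.sin(a);return np.array([[c,s,0],[s,-c,0],[0,0,-1.]])
def yaws(col):
    """grasp yaw, place yaw keeping the roof aligned, with the last joint best centred"""
    r,h=ROOF[col],HOUSE[col];best=None
    gable=col in('blue','yellow')
    for g in ((r[2],r[2]+180) if gable else range(-180,180,15)):
        for p in ((h[2]+180*k for k in(-1,0,1)) if gable else range(-180,180,15)):
            qs=[inverse_kinematics([*(np.array(x[:2])+OFF),z],rot(y)) for x,y in((r,g),(h,p)) for z in(GZ if x is r else GZ+71,UP)]
            if any(q is None for q in qs):continue
            c=max(abs(q[6]) for q in qs)
            if best is None or c<best[0]:best=(c,g,p)
    return best
E
python3 - <<'E'
from job import *
for c in ROOF: print(c,yaws(c))
E
```

```text
green (np.float64(0.10506450978570125), 135, 105)
blue (np.float64(1.0244715128779947), 202.0, -180.5)Traceback (most recent call last):
  File "<stdin>", line 2, in <module>
  File "job.py", line 15, in yaws
    qs=[inverse_kinematics([*(np.array(x[:2])+OFF),z],rot(y)) for x,y in((r,g),(h,p)) for z in(GZ if x is r else GZ+71,UP)]
        ~~~~~~~~~~~~~~~~~~^^^^^^^^^^^^^^^^^^^^^^^^^^^^^^^^^^^
ValueError: time passes only in moves, steps and waits
```

```bash
python3 - <<'E'
s=open('job.py').read();i=s.index('def yaws')
s=s[:i]+'''YAW=dict(green=(110,95),blue=(202,179.5),yellow=(-17.7,22.1),brown=(130,65))
def over(xy,z,yaw): return np.array([*(np.array(xy[:2])+OFF),z]),rot(yaw)
def say(*a):
    s=read_state();print(*a,'t',round(s['time'],1),'p',np.round(s['eef_pos'],1),'gap',round(s['finger_gap'],1),'F',np.round(s['ft_force'],1),'q7',round(s['qpos'][6],2))
def shot(name,cam):
    c=camera(cam);cv2.imwrite(f'pics/{name}.png',c['image']);return c
def pick(c):
    p,R=over(ROOF[c],GZ,YAW[c][0])
    movel(p+[0,0,30],max_speed=200)
    hit=movel(p,max_speed=60,guard=8);say('down',hit)
    clamp();say('clamped')
    movel([p[0],p[1],CARRY],max_speed=150);say('lifted')
def carry(c):
    p,R=over(HOUSE[c],CARRY,YAW[c][1]);movel(p,R,max_speed=220);say('over house')
def place(c):
    p,R=over(HOUSE[c],GZ+70,YAW[c][1])
    movel(p+[0,0,12],max_speed=120)
    hit=movel(p+[0,0,-3],max_speed=15,guard=6);say('set',hit)
    open_gripper();movel(p+[0,0,60],max_speed=150);say('up')
'''
open('job.py','w').write(s)
E
python3 - <<'E'
from job import *
say('start')
p,R=over(ROOF['green'],UP,YAW['green'][0]);movel([262.5,-566.8,UP+60]);movep(p,R);say('hover')
w=shot('w_green','wrist');W=cloud(w);k=near(W,p[:2],30,76,95)
print(len(k),cv2.minAreaRect(k[:,:2].astype(np.float32)),np.median(k[:,2]))
h=near(W,p[:2],70,20,60);print(len(h),ring(h[h[:,2]<26]) if len(h)>20 else '')
E
```

```text
start t 0.1 p [ 262.6 -566.8  230.8] gap 85.3 F [ 0.2 -0.1 -0.7] q7 -0.11
hover t 3.1 p [621.3 101.4 190. ] gap 85.4 F [-0.3 -0.2  0.6] q7 -0.29
847 ((619.9573364257812, 102.14348602294922), (22.55890464782715, 23.282285690307617), 20.969085693359375) 83.11156427767872
9420 (array([619.85909625, 101.82885856]), np.float64(49.930649681014806))
```

The wrist camera puts the green knob at (620.0,102.1), within 1.5 mm of my estimate, so I'll trim the offset and go on.

```bash
sed -i 's/OFF=np.array(\[1.5,.8\])/OFF=np.array([.8,.5])/' job.py; python3 - <<'E'
from job import *
pick('green');carry('green');shot('scene_carry','scene')
E
```

```text
down False t 4.5 p [620.4 102.3  53. ] gap 85.2 F [-0.5 -0.8  0. ] q7 -0.4
clamped t 5.0 p [620.6 102.3  53.2] gap 22.5 F [-0.6  0.6  3.9] q7 -0.4
lifted t 6.0 p [619.9 102.  177.1] gap 22.7 F [-0.  -0.2 -2.9] q7 -0.3
over house t 7.0 p [618.2 -80.7 178. ] gap 22.3 F [-1.2  1.3 -2.8] q7 -0.23
```

View pics/scene_carry.png

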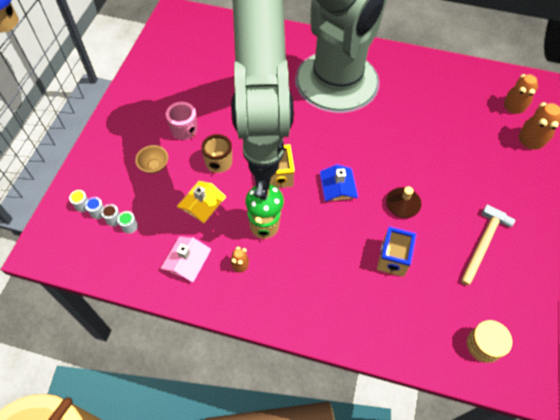

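The green cap hangs level in the gripper at (265,205), above the green house at (264,228). The lift showed about 2.5 N of load. Placing it.

```bash
python3 - <<'E'
from job import *
place('green')
w=shot('w_green2','wrist');W=cloud(w);h=np.array(HOUSE['green'][:2])+OFF
k=near(W,h,30,146,162);e=near(W,h,65,78,100)
print(len(k),k.mean(0) if len(k) else '',len(e),ring(e) if len(e)>9 else '',np.percentile(e[:,2],[5,50,95]) if len(e) else '')
shot('scene1','scene')
E
```

```text
set True t 8.3 p [618.3 -82.6 123.2] gap 22.4 F [-0.1  0.7  5.9] q7 -0.27
up t 9.5 p [618.  -82.8 182.8] gap 85.5 F [-0.1 -0.5  0.3] q7 -0.23
1649 [617.28806948 -81.44624503 152.80679234] 2751 (array([617.35725136, -82.09802089]), np.float64(48.2691728069078)) [89.30999022 95.39659635 99.77882207]
```

View pics/w_green2.png

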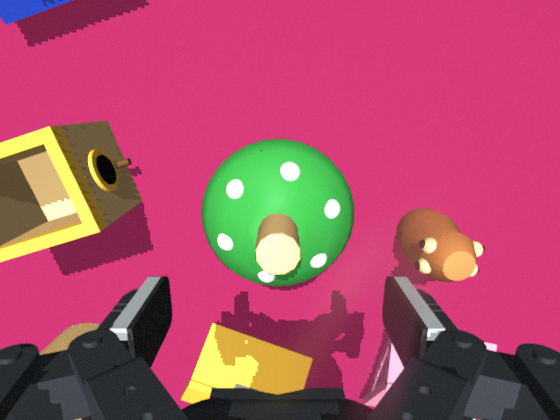

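The green cap is seated at (278,212): contact came at z=123.2, as expected, and the knob top is at the right height. Next, the blue roof, with wrist checks of the roof and house.

```bash
cat >> job.py <<'E'
def hover(c):
    p,R=over(ROOF[c],UP,YAW[c][0]);movep(p,R);say('hover '+c)
    W=cloud(camera('wrist'));k=near(W,p[:2],30,76,95);f=near(W,p[:2],75,8,60)
    print('wrist sees knob',len(k),cv2.minAreaRect(k[:,:2].astype(np.float32)) if len(k)>5 else '','body',cv2.minAreaRect(f[:,:2].astype(np.float32)) if len(f)>5 else '')
def check(c):
    W=cloud(shot('w_'+c+'2','wrist'));h=np.array(HOUSE[c][:2])+OFF;k=near(W,h,30,146,162);f=near(W,h,75,78,130)
    print('placed knob',len(k),k.mean(0) if len(k) else '',cv2.minAreaRect(f[:,:2].astype(np.float32)) if len(f)>5 else '')
E
python3 - <<'E'
from job import *
hover('blue')
pick('blue');carry('blue');shot('w_blue1','wrist')
E
```

```text
hover blue t 10.8 p [433.   95.7 189.8] gap 85.5 F [-0.  -0.2  0.3] q7 0.99
wrist sees knob 1131 ((431.426025390625, 94.64772033691406), (23.965721130371094, 23.75955581665039), 22.326801300048828) body ((431.776611328125, 94.85713195800781), (106.6114501953125, 99.78043365478516), 22.080039978027344)
down False t 12.2 p [432.5  96.2  53. ] gap 85.4 F [-0.2 -0.4 -0.1] q7 0.72
clamped t 12.8 p [432.6  95.9  53.2] gap 23.3 F [-1.1 -0.8  7.5] q7 0.72
lifted t 13.8 p [432.1  95.7 177.3] gap 23.5 F [-0.7 -0.4 -3.5] q7 0.97
over house t 15.1 p [618.4 294.5 177.8] gap 23.2 F [ 0.2 -0.7 -2.1] q7 0.55
```

View pics/w_blue1.png

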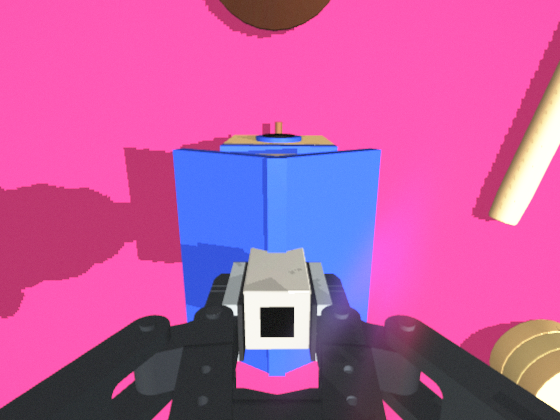

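The blue roof is held square by its chimney at (277,300), with the blue rim centred and parallel below it at (278,145). I'll place it and go on with yellow up to its house.

```bash
python3 - <<'E'
from job import *
place('blue');check('blue')
movel([618.5,294.9,200.]);hover('yellow')
pick('yellow');carry('yellow');shot('w_yel1','wrist')
E
```

```text
set True t 16.4 p [618.7 295.  123.3] gap 23.2 F [-1.2 -1.4  8.4] q7 0.52
up t 17.6 p [618.7 294.9 183. ] gap 85.2 F [-0.5 -0.4 -1.4] q7 0.55
placed knob 2200 [616.04982939 294.23330341 153.03847958] ((617.6864624023438, 294.016845703125), (100.10247039794922, 106.49964904785156), 89.46373748779297)
hover yellow t 20.0 p [ 602.  -278.4  189.4] gap 85.5 F [ 0.2  0.1 -0.1] q7 -1.04
wrist sees knob 1191 ((614.6948852539062, -281.3602294921875), (24.258832931518555, 24.226301193237305), 13.877384185791016) body ((600.405517578125, -273.2061767578125), (129.60113525390625, 122.28057098388672), 13.611380577087402)
down False t 21.4 p [ 601.8 -279.5   53. ] gap 85.1 F [0.3 1.  0.4] q7 -0.96
clamped t 22.0 p [ 602.  -279.4   53.4] gap 26.3 F [-1.9  1.5  5.8] q7 -0.96
lifted t 23.0 p [ 601.4 -279.1  177. ] gap 26.0 F [-0.6 -0.1 -2.2] q7 -1.04
over house t 24.3 p [436.1 -89.9 178. ] gap 26.4 F [ 0.2  0.3 -2.2] q7 -0.7
```

View pics/w_yel1.png

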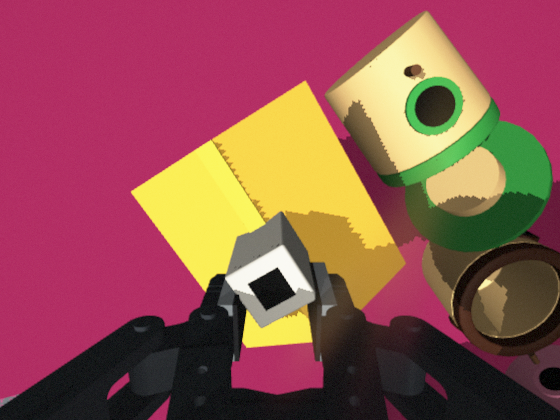

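View pics/w_blue2.png

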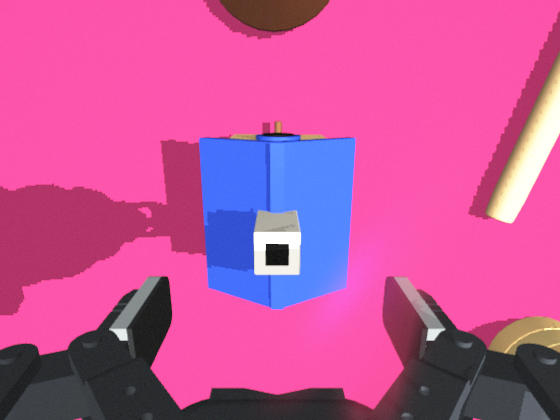

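The blue roof sits well (w_blue2, (277,220)). But something went wrong on the transfer: the green house lies on its side at (430,110) with its cap off, and the yellow roof was shifted and is held skewed at (272,285). I'll look at the whole scene before doing anything.

```bash
python3 - <<'E'
from job import *
for n in('scene','top'):
    c=camera(n);np.savez(n+'1.npz',**c)
    cv2.imwrite(f'pics/{n}_bad.png',c['image'])
    if n=='scene': cv2.imwrite('pics/scene_bad.png',cv2.resize(c['image'][60:340,60:460],None,fx=2,fy=2))
E
```

```text
(no output)
```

View pics/scene_bad.png

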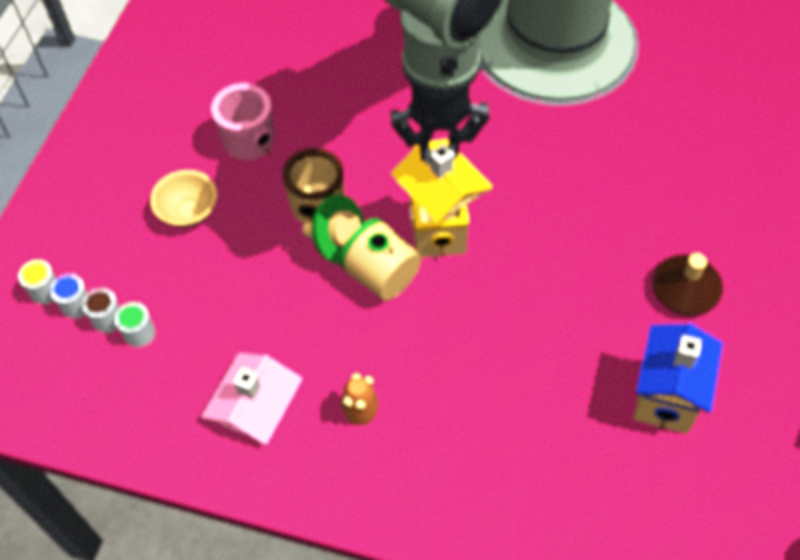

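View pics/top_bad.png

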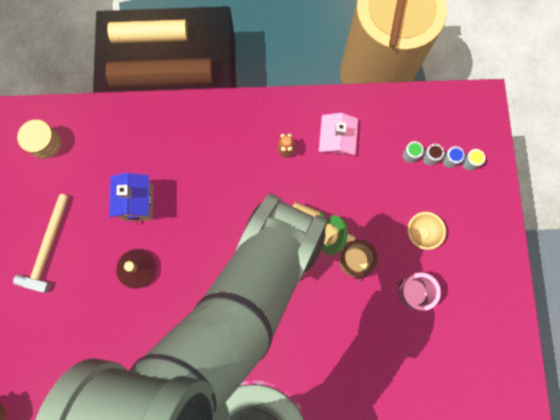

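The green house lies on its side at scene crop (375,255), with its cap still in the mouth at (337,228) and leaning against the brown house. The likely cause is that the long joint-space move sagged; from here I'll use straight lines only. First I'll measure the roof in hand, the lying house and the neighbours.

```bash
python3 - <<'E'
from job import *
np.set_printoptions(precision=1,suppress=True)
c=camera('wrist');np.savez('wrist1.npz',**c);W=cloud(c);I=c['image']
hsv=cv2.cvtColor(I,cv2.COLOR_BGR2HSV)
# yellow roof in hand: saturated yellow and z 130..200
ye=(hsv[...,0]>20)&(hsv[...,0]<35)&(hsv[...,1]>150)&(W[...,2]>125)
P=W[ye];print('yellow roof',len(P),P.min(0),P.max(0))
def plane(p):
    m=p.mean(0);n=np.linalg.svd(p-m,full_matrices=False)[2][2];return n*np.sign(n[2])
for nm,(v0,v1,u0,u1) in dict(L=(185,215,165,195),R=(130,180,270,310)).items():
    q=W[v0:v1,u0:u1].reshape(-1,3);print(nm,q.mean(0),plane(q))
print('ridge',W[150,218],W[170,230],'chim top corners',W[262,283],W[287,240],W[310,262])
k=near(W,read_state()['eef_pos'][:2],40,195,222);print('chim',len(k),cv2.minAreaRect(k[:,:2].astype(np.float32)),k[:,2].mean())
# green house
for nm in('scene1.npz','top1.npz','wrist1.npz'):
    d=np.load(nm);V=cloud(d);hs=cv2.cvtColor(d['image'],cv2.COLOR_BGR2HSV)
    g=(hs[...,0]>45)&(hs[...,0]<80)&(hs[...,1]>120);q=V[g];q=q[(abs(q[:,0]-560)<110)&(abs(q[:,1]+150)<120)]
    print(nm,'green',len(q),q.min(0) if len(q) else '',q.max(0) if len(q) else '',q.mean(0) if len(q) else '')
    b=near(V,np.array(HOUSE['brown'][:2])+OFF,60,79,90);print(' brown',len(b),ring(b) if len(b)>9 else '')
    y=near(V,np.array(HOUSE['yellow'][:2])+OFF,65,79,90);print(' yellow house',len(y),y.mean(0) if len(y) else '')
    o=near(V,(756,-112),55,20,95);print(' owl',len(o),o.mean(0) if len(o) else '')
E
```

```text
yellow roof 27319 [ 375.6 -143.5  143.4] [517.  -11.7 252.2]Traceback (most recent call last):
  File "<stdin>", line 11, in <module>
  File "<stdin>", line 9, in plane
    u, s, vh = gufunc(a, signature=signature)
               ~~~~~~^^^^^^^^^^^^^^^^^^^^^^^^
    raise LinAlgError("SVD did not converge")
numpy.linalg.LinAlgError: SVD did not converge
```

```bash
cat > m1.py <<'E'
from meas import *
np.set_printoptions(precision=2,suppress=True)
W=cloud(np.load('wrist1.npz'))
def plane(p):
    p=p[~np.isnan(p[:,0])];m=p.mean(0);n=np.linalg.svd(p-m,full_matrices=False)[2][2];return m,n*np.sign(n[2])
a=[plane(W[v0:v1,u0:u1].reshape(-1,3)) for v0,v1,u0,u1 in((185,215,165,195),(130,180,270,310))]
print(a);r=np.cross(a[0][1],a[1][1]);r/=np.linalg.norm(r);u=a[0][1]+a[1][1];print('ridge dir',r,np.degrees(np.arctan2(r[1],r[0])),'roof up',u/np.linalg.norm(u))
k=near(W,(436,-90),40,195,230);print('chim',len(k),cv2.minAreaRect(k[:,:2].astype(np.float32)) if len(k)>5 else '',np.nanpercentile(k[:,2],[5,50,95]) if len(k) else '')
for nm in('scene1.npz','top1.npz','wrist1.npz'):
    d=np.load(nm);V=cloud(d);hs=cv2.cvtColor(d['image'],cv2.COLOR_BGR2HSV)
    g=(hs[...,0]>45)&(hs[...,0]<80)&(hs[...,1]>120);q=V[g];q=q[~np.isnan(q[:,0])];q=q[(abs(q[:,0]-560)<110)&(abs(q[:,1]+150)<120)]
    print(nm,'green',len(q),*( (q.min(0),q.max(0),q.mean(0)) if len(q) else ''))
    b=near(V,(439.4,-282.1),60,79,90);print(' brown',len(b),ring(b) if len(b)>9 else '')
    y=near(V,(435.5,-89.1),65,79,90);print(' yellow house',len(y),y.mean(0) if len(y) else '')
    o=near(V,(756,-112),55,20,95);print(' owl',len(o),o.mean(0) if len(o) else '')
    # wood of green house: everything 15..110 high, not green/pink, between
    m=~g&(V[...,2]>15)&(V[...,2]<115)&(abs(V[...,0]-580)<90)&(V[...,1]>-200)&(V[...,1]<-50);q=V[m]
    if len(q)>20:
        t=q[q[:,2]>np.percentile(q[:,2],97)-1.5]
        e=np.linalg.svd((q-q.mean(0)),full_matrices=False)[2]
        print(' wood',len(q),q.min(0),q.max(0),q.mean(0),'axes',e[0])
E
python3 m1.py
```

```text
[(array([447.85, -36.93, 159.08]), array([-0.4 ,  0.3 ,  0.86])), (array([485.74, -75.91, 158.47]), array([ 0.41, -0.31,  0.86]))]
ridge dir [ 0.6  0.8 -0. ] 53.24713145916752 roof up [ 0. -0.  1.]
chim 11640 ((442.99224853515625, -87.04884338378906), (42.225440979003906, 76.78495025634766), 22.41792869567871) [198.9  208.59 228.64]
scene1.npz green 478 [ 453.86 -266.42    0.63] [ 567.12 -133.6   102.05] [ 518.38 -216.39   71.31]
 brown 270 (array([ 442.69, -280.82]), np.float64(41.2954781989424))
 yellow house 134 [471.07 -80.4   83.56]
 owl 330 [ 764.41 -108.13   58.77]
 wood 967 [ 490.07 -199.44   15.05] [596.42 -65.43 105.06] [ 552.05 -138.21   68.93] axes [ 0.54 -0.82  0.17]
top1.npz green 188 [ 465.05 -252.42   30.27] [ 555.04 -193.92   93.54] [ 521.6  -236.57   69.99]
 brown 432 (array([ 441.19, -280.71]), np.float64(42.34439515232673))
 yellow house 0 
 owl 325 [ 748.4  -112.24   60.15]
 wood 169 [ 545.19 -199.31   57.91] [ 593.06 -123.36   90.41] [ 567.5  -160.41   75.25] axes [-0.42 -0.91  0.02]
wrist1.npz green 10939 [ 453.89 -263.84    9.69] [ 559.41 -126.5   259.35] [ 511.82 -212.58   74.41]
 brown 3993 (array([ 441.76, -279.52]), np.float64(41.78258160804346))
 yellow house 0 
 owl 0 
 wood 14849 [ 490.03 -199.99   15.21] [593.35 -92.18 102.19] [ 537.05 -137.3    78.64] axes [-0.94 -0.33 -0.07]
```

The roof in hand is level with its ridge at 53.2°, and the house is at 22.1°. Brown house and owl haven't moved. I'll turn the roof by −31.1° about its chimney and set it down on the yellow house.

```bash
cat > placey.py <<'E'
from job import *
np.set_printoptions(precision=2,suppress=True)
d=np.load('wrist1.npz');W=cloud(d);I=d['image'].astype(int)
m=(I.min(-1)>150)&(I.max(-1)-I.min(-1)<50)&(W[...,2]>203)&(W[...,2]<214);m[:,:215]=0;m[:,330:]=0;m[330:]=0
q=W[m];ch=cv2.minAreaRect(q[:,:2].astype(np.float32));print('chimney top',len(q),ch,np.median(q[:,2]))
# roof corners: whole roof
y=W[(cv2.cvtColor(d['image'],cv2.COLOR_BGR2HSV)[...,0]-20.<15)&(W[...,2]>142)&(W[...,2]<165)]
E
python3 placey.py; python3 -c "
from workcell import *
s=read_state();print(s['eef_pos'],s['tool_rot'])"
```

```text
chimney top 2491 ((446.46466064453125, -83.97972869873047), (25.792156219482422, 25.398319244384766), 56.70932388305664) 207.86182411260063
[435.73077346 -89.67436347 177.89082218] [[ 9.26950033e-01  3.75184787e-01 -1.13174247e-04]
 [ 3.75184684e-01 -9.26949935e-01 -5.20797048e-04]
 [-3.00301990e-04  4.40291597e-04 -9.99999858e-01]]
```

```bash
python3 - <<'E'
from job import *
np.set_printoptions(precision=2,suppress=True)
R=rot(-9);p=np.array([423.4,-88.4,GZ+70])
movel([423.4,-88.4,CARRY],R,max_speed=60)
c=shot('w_yel2','wrist');W=cloud(c);I=c['image'].astype(int)
a=near(W,(435,-89),80,142,172)
m=(I.min(-1)>150)&(I.max(-1)-I.min(-1)<50)&(W[...,2]>203)&(W[...,2]<214);m[:,:200]=0;m[:,340:]=0;m[330:]=0
print('chim',cv2.minAreaRect(W[m][:,:2].astype(np.float32)))
movel(p+[0,0,12],max_speed=100)
hit=movel(p+[0,0,-3],max_speed=15,guard=6);say('set',hit)
open_gripper();movel(p+[0,0,70],max_speed=150);say('up')
c=shot('w_yel3','wrist');W=cloud(c);k=near(W,(435.5,-89),30,146,162);f=near(W,(435.5,-89),75,90,130)
print('placed',k.mean(0),cv2.minAreaRect(k[:,:2].astype(np.float32)),cv2.minAreaRect(f[:,:2].astype(np.float32)))
movel([440,-180,360],max_speed=200);c=shot('w_mess','wrist');np.savez('mess.npz',**c)
E
```

```text
chim ((439.2797546386719, -90.54689025878906), (19.65226173400879, 18.480491638183594), 23.37387466430664)
set True t 26.5 p [423.4 -88.2 123.2] gap 26.3 F [-1.1  2.8  9.3] q7 -1.02
up t 27.8 p [423.3 -88.  192.5] gap 85.1 F [ 0.   0.  -0.6] q7 -1.15
placed [437.58 -88.67 153.06] ((436.5289306640625, -88.47039031982422), (24.340723037719727, 24.363956451416016), 20.89848518371582) ((436.1663818359375, -88.54966735839844), (106.45263671875, 99.65047454833984), 21.506507873535156)
```

View pics/w_mess.png

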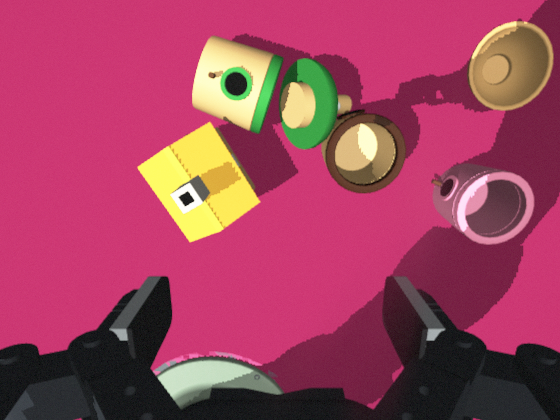

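The yellow roof is seated and aligned at (188,197). The green house lies at (235,85) with its mouth to the right. The cap stands on its edge at (310,105), plug towards the house, with its knob (343,103) over the brown rim. I'll fit both poses.

```bash
cat > m2.py <<'E'
from meas import *
from scipy.optimize import least_squares
np.set_printoptions(precision=2,suppress=True)
d=np.load('mess.npz');W=cloud(d);H=cv2.cvtColor(d['image'],cv2.COLOR_BGR2HSV)
def box(a,b,c,e,m=None):
    s=np.zeros(W.shape[:2],bool);s[a:b,c:e]=1
    s&=~np.isnan(W[...,0])&(W[...,2]>8)
    return s if m is None else s&m
G=(H[...,0]>45)&(H[...,0]<80)&(H[...,1]>120)
# cap underside: plane
q=W[box(60,150,282,322,G)];m=np.median(q,0)
for _ in range(4):
    n=np.linalg.svd(q-m,full_matrices=False)[2][2];r=abs((q-m)@n);q=q[r<max(2,1.5*np.median(r))];m=q.mean(0)
n*=np.sign(n[1]) # pointing to plug side (towards the house, +y)
e1=np.cross(n,[0,0,1]);e1/=np.linalg.norm(e1);e2=np.cross(n,e1)
print('cap underside n',n,len(q),'spread',np.std((q-m)@n),'min/max z',q[:,2].min(),q[:,2].max())
# outer edge circle radius 52
uv=np.c_[(q-m)@e1,(q-m)@e2];h=cv2.convexHull(uv.astype(np.float32))[:,0]
f=least_squares(lambda c:np.hypot(*(h-c[:2]).T)-51,[0,0],loss='soft_l1');c=m+f.x[0]*e1+f.x[1]*e2
print('cap underside centre',c,'res',np.abs(f.fun).mean(),'knob tip',c-n*70,'plug end',c+n*14)
k=W[box(92,112,338,352)];print('knob pts',k.mean(0),k.min(0),k.max(0))
# green house: cylinder
w=W[box(40,132,195,268,~((H[...,0]>160)|((H[...,0]<8)&(H[...,1]>150))))];w=w[w[:,2]>25]
def fun(p):
    a=np.array([np.cos(p[2])*np.cos(p[3]),np.sin(p[2])*np.cos(p[3]),np.sin(p[3])])
    v=w-np.array([p[0],p[1],p[5]]);return np.linalg.norm(v-np.outer(v@a,a),axis=1)-p[4]
s=least_squares(fun,[w[:,0].mean(),w[:,1].mean(),np.radians(-105),0,45,45],loss='soft_l1',f_scale=1.5)
p=s.x;a=np.array([np.cos(p[2])*np.cos(p[3]),np.sin(p[2])*np.cos(p[3]),np.sin(p[3])]);t=(w-[p[0],p[1],p[5]])@a
print('house axis',a,'az',np.degrees(p[2]),'el',np.degrees(p[3]),'R',p[4],'res',np.median(abs(s.fun)))
for x in np.percentile(t,[1,99]): print('end',np.array([p[0],p[1],p[5]])+x*a)
r=s.fun+p[4];
for i in range(6):
    lo,hi=np.percentile(t,[1,99]);b=(t>lo+(hi-lo)*i/6)&(t<lo+(hi-lo)*(i+1)/6);print(round(i),np.percentile(r[b],[10,50,90]),w[b][:,2].max())
E
python3 m2.py; python3 -c "
from workcell import *
print(read_state()['time'])"
```

```text
cap underside n [0.12 0.84 0.53] 1757 spread 0.5071435235968371 min/max z 8.716568715863843 81.15585861927588
cap underside centre [ 504.18 -220.71   48.06] res 0.6845856144267309 knob tip [ 495.91 -279.55   11.05] plug end [ 505.83 -208.95   55.46]
knob pts [ 497.92 -274.19   27.4 ] [ 486.86 -284.38   13.99] [ 509.4  -259.62   71.33]
house axis [-0.46 -0.88  0.06] az -117.58570981252149 el 3.5829655067137436 R 43.23864877899267 res 0.7414684502918902
end [ 556.62 -115.1    43.48]
end [ 519.73 -185.7    48.47]
0 [41.86 42.7  43.6 ] 88.6159259889489
1 [42.06 42.95 45.55] 102.09856729435626
2 [42.28 43.55 47.95] 95.96458161415325
3 [42.52 43.83 47.36] 94.48244053394399
4 [41.98 43.16 44.83] 94.164716384391
5 [41.3  42.61 43.83] 91.92485440716035
28.975
```

The green cap lies on its knob tip and disc edge with its axis at 32°, and the house lies with its mouth towards az −118°.

Mending plan:
1. Pinch the cap's upper disc edge, carry it to free ground, tilt it past balance and set it on its plug.
2. Pinch the house's upper rim wall with a tilted tool, turn it upright and return it to its place.
3. Recap it, then do brown.

I'll check reach first.

```bash
cat > mend.py <<'E'
from job import *
np.set_printoptions(precision=2,suppress=True)
Z=np.array([0,0,1.])
n=np.array([.12,.84,.53]);n/=np.linalg.norm(n);c=np.array([504.2,-220.7,48.])
def frame(t,y): return np.c_[np.cross(y,t),y,t]
h=n*[1,1,0];h/=np.linalg.norm(h);e=np.cross(h,Z)
def cap(c,el,off=0,sgn=1):
    """tool pose pinching the disc edge, cap underside centre c, plug axis elevation el (deg)"""
    a=np.radians(el);n=h*np.cos(a)+Z*np.sin(a);u=-h*np.sin(a)+Z*np.cos(a)
    return c+u*(34+off)-n*10+e*14, frame(-u,sgn*n)
d=np.array([np.cos(np.radians(-117.6)),np.sin(np.radians(-117.6)),0])
def house(top,tilt,az,sgn=1,s=15,off=0):
    """tool pose pinching a wall; top = wall rim centre; tilt of tool axis; leaning towards -d(az)"""
    d=np.array([np.cos(np.radians(az)),np.sin(np.radians(az)),0]);a=np.radians(tilt)
    t=-d*np.sin(a)-Z*np.cos(a);y=d*np.cos(a)-Z*np.sin(a)
    return top+t*(s-off),frame(t,sgn*y)
E
python3 - <<'E'
from mend import *
def chk(nm,p,R):
    q=inverse_kinematics(p,R);print(nm,p,None if q is None else np.round(q,2))
for s in(1,-1):
    chk('capgrasp',*cap(c,32,0,s));chk('cap above',*cap(c,32,60,s));chk('cap up',*cap(c+[0,0,90],32,0,s))
    for el in(0,-20,-35,-50):chk(f'cap set {el}',*cap(np.array([600,-300,60.]),el,0,s))
    top=np.array([520,-186,87.])
    for a in(30,45,60):chk(f'house {a}',*house(top,a,-117.6,s));chk('  back',*house(top,a,-117.6,s,off=50))
    for az in(-117.6,-150):chk('house set',*house(np.array([617,-83.,84])-41*np.array([np.cos(np.radians(az)),np.sin(np.radians(az)),0]),0,az,s))
E
```

```text
capgrasp [ 514.31 -248.91   71.53] [ 1.32  1.22 -1.28  1.63  0.64  1.15  1.43]
cap above [ 509.82 -280.39  122.42] [ 1.34  1.14 -1.28  1.56  0.54  1.23  1.51]
cap up [ 514.31 -248.91  161.53] [ 1.32  1.06 -1.28  1.6   0.46  1.2   1.49]
cap set 0 [ 612.45 -311.88   94.  ] [ 0.97  1.01 -1.07  1.49  0.93  1.2   1.18]
cap set -20 [ 614.17 -299.77   95.37] [ 0.72  0.91 -0.87  1.59  1.1   1.22  0.91]
cap set -35 [ 615.46 -290.78   93.59] [ 0.48  0.89 -0.66  1.63  1.2   1.28  0.72]
cap set -50 [ 616.63 -282.56   89.52] [ 0.25  0.94 -0.45  1.63  1.26  1.37  0.57]
house 30 [ 523.47 -179.35   74.01] [ 0.16  0.79  0.51  1.94 -1.17  0.99 -0.56]
  back [ 511.89 -201.51  117.31] [ 0.16  0.73  0.59  1.92 -1.1   1.07 -0.6 ]
house 45 [ 524.91 -176.6    76.39] [ 0.37  0.86  0.38  1.91 -1.25  1.16 -0.41]
  back [ 508.53 -207.93  111.75] [ 0.37  0.83  0.49  1.88 -1.2   1.27 -0.42]
house 60 [ 526.02 -174.49   79.5 ] [ 0.6   0.95  0.17  1.84 -1.24  1.28 -0.33]
  back [ 505.96 -212.86  104.5 ] [ 0.54  0.96  0.38  1.82 -1.25  1.46 -0.31]
house set [636.   -46.67  69.  ] [-0.51  0.92  0.81  1.71 -0.84  0.89 
[... 567 characters left out ...]
 set -50 [ 616.63 -282.56   89.52] [-0.63  1.3   1.1   1.68 -0.28  0.68 -1.5 ]
house 30 [ 523.47 -179.35   74.01] [ 0.56  0.7  -0.06  1.92 -0.8   0.71  2.28]
  back [ 511.89 -201.51  117.31] [ 0.49  0.64  0.11  1.9  -0.83  0.85  2.31]
house 45 [ 524.91 -176.6    76.39] [ 0.95  0.84 -0.44  1.87 -0.71  0.74  2.31]
  back [ 508.53 -207.93  111.75] [ 1.06  0.8  -0.52  1.84 -0.58  0.81  2.2 ]
house 60 [ 526.02 -174.49   79.5 ] [ 1.5   1.41 -1.29  1.8   0.33  0.78  1.49]
  back [ 505.96 -212.86  104.5 ] [ 1.55  1.35 -1.29  1.76  0.26  0.87  1.55]
house set [636.   -46.67  69.  ] [-0.1   0.74  0.12  1.68 -0.13  0.72  1.17]
house set [652.51 -62.5   69.  ] [-0.14  0.78  0.23  1.64 -0.24  0.75  0.72]
```

```bash
python3 - <<'E'
from mend import *
s=-1
p,R=cap(c+[0,0,60],32,60,s);movel(p,R,max_speed=150);say('above')
movel(cap(c,32,45,s)[0],max_speed=100);print(movel(cap(c,32,0,s)[0],max_speed=50,guard=8));say('at edge')
clamp();say('clamped')
movel(cap(c+[0,0,110],32,0,s)[0],max_speed=80);say('lifted')
print('q',np.round(read_state()['qpos'],2))
c3=shot('w_cap','wrist');shot('s_cap','scene')
a=cv2.imread('pics/w_cap.png');b=cv2.imread('pics/s_cap.png')
cv2.imwrite('pics/duo.png',np.hstack([cv2.resize(a,(400,300)),b[80:280,130:397].repeat(1,0)[:200].copy() if 0 else cv2.resize(b[80:290,100:380],(400,300))]))
E
```

```text
above t 30.8 p [ 510.1 -280.   183.1] gap 85.4 F [-0.1  0.4  1. ] q7 -0.48
False
at edge t 32.7 p [ 514.4 -249.2   71.8] gap 85.2 F [-0.6  0.4 -0.4] q7 -0.38
clamped t 33.4 p [ 515.  -249.1   72.5] gap 18.8 F [ 0.6 -0.1 12. ] q7 -0.38
lifted t 35.0 p [ 514.2 -248.8  181.1] gap 17.2 F [-0.2 -0.7 -1.9] q7 -0.5
q [ 0.22  0.77  0.64  1.65 -0.88  1.39 -0.5 ]
```

View pics/duo.png

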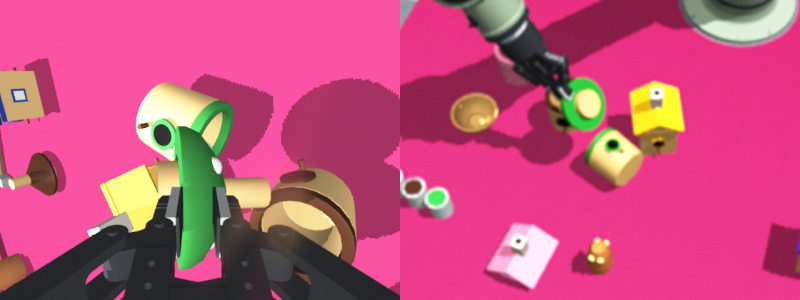

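The cap is pinched at its edge (left half, (195,200)) and hanging free, plug towards the viewer (right half, (583,103)). The house is still lying. I'll measure the cap's pose in hand, then tilt and set it.

```bash
python3 - <<'E'
from mend import *
d=camera('scene');V=cloud(d);H=cv2.cvtColor(d['image'],cv2.COLOR_BGR2HSV)
m=(H[...,0]>45)&(H[...,0]<80)&(H[...,1]>120)&(np.abs(V-np.array([504,-221,158])).max(-1)<75)&(V[...,2]>105)
q=V[m];w=np.median(q,0)
for _ in range(5):
    k=np.linalg.svd(q-w,full_matrices=False)[2][2];r=abs((q-w)@k);q=q[r<max(2,2*np.median(r))];w=q.mean(0)
k*=np.sign(k[1]);print('n in hand',k,'el',np.degrees(np.arcsin(k[2])),len(q),'z',q[:,2].min(),q[:,2].max(),'mean',w)
E
```

```text
n in hand [0.14 0.76 0.64] el 39.77171125008041 295 z 121.75334755841641 200.826765764524 mean [ 512.17 -218.02  162.05]
```

```bash
python3 - <<'E'
from mend import *
s=-1;T=np.array([600,-300,150.])
movel(cap(c+[0,0,130],32,0,s)[0],max_speed=100)
p,R=cap(T,-45,0,s);movel(p,R,max_speed=60);say('tilted')
movel(p-[0,0,80],max_speed=100)
hit=movel(p-[0,0,125],max_speed=30,guard=4);say('touch',hit)
open_gripper();say('open')
a=np.radians(-45);u=-h*np.sin(a)+Z*np.cos(a);p=read_state()['eef_pos']
movel(p+u*60,max_speed=80);say('out')
movel(p+u*60+[0,0,120],max_speed=150)
c3=camera('top');np.savez('top2.npz',**c3);V=cloud(c3);cv2.imwrite('pics/top2.png',c3['image'])
H=cv2.cvtColor(c3['image'],cv2.COLOR_BGR2HSV);m=(H[...,0]>45)&(H[...,0]<80)&(H[...,1]>120)&(np.abs(V[...,0]-610)<80)&(np.abs(V[...,1]+290)<80)&(V[...,2]>5)
q=V[m];print(len(q));k=near(V,(610,-285),60,70,95);print('knob',len(k),k.mean(0) if len(k) else '')
if len(q)>9:print(cv2.minAreaRect(q[:,:2].astype(np.float32)),q[:,2].min(),q[:,2].max())
E
```

```text
tilted t 37.4 p [ 616.  -285.6  181.6] gap 16.2 F [ 1.  -0.1 -2.7] q7 -1.25
touch True t 39.1 p [ 616.9 -285.    82.7] gap 16.0 F [1.  2.8 5.1] q7 -1.3
open t 39.8 p [ 616.  -284.9   82.4] gap 85.4 F [-0.4  1.  -1.6] q7 -1.3
out t 40.7 p [ 621.8 -243.2  124.6] gap 85.1 F [-0.3 -0.2  0.8] q7 -1.32
525
knob 77 [ 604.71 -264.75   81.89]
((600.4091186523438, -264.7433166503906), (91.51679992675781, 89.5979995727539), 84.48621368408203) 19.16227237866815 54.52328545774003
```

The cap stands on its plug at (604,−265), with its knob top at 82 mm. Next I'll re-fit the lying house from the top view and approach it at a safe height.

```bash
cat > fit.py <<'E'
from meas import *
from scipy.optimize import least_squares
def cyl(w,az0=-117.,el0=0.,z0=46.):
    def ax(p): return np.array([np.cos(p[2])*np.cos(p[3]),np.sin(p[2])*np.cos(p[3]),np.sin(p[3])])
    def fun(p):
        v=w-np.array([p[0],p[1],p[4]]);a=ax(p);return np.linalg.norm(v-np.outer(v@a,a),axis=1)-43.5
    s=least_squares(fun,[w[:,0].mean(),w[:,1].mean(),np.radians(az0),np.radians(el0),z0],loss='soft_l1',f_scale=1.5);p=s.x
    t=(w-[p[0],p[1],p[4]])@ax(p);lo,hi=np.percentile(t,[1,99]);o=np.array([p[0],p[1],p[4]])
    return dict(az=np.degrees(p[2]),el=np.degrees(p[3]),lo=o+lo*ax(p),hi=o+hi*ax(p),res=np.median(abs(s.fun)),n=len(w))
E
python3 - <<'E'
from fit import *
np.set_printoptions(precision=1,suppress=True)
for nm in('top2.npz','mess.npz'):
    d=np.load(nm);V=cloud(d);H=cv2.cvtColor(d['image'],cv2.COLOR_BGR2HSV)
    pink=(H[...,0]>160)|((H[...,0]<8)&(H[...,1]>150));yel=(H[...,1]>190)&(H[...,0]>20)&(H[...,0]<35)
    m=~pink&~yel&(V[...,2]>25)&(V[...,2]<100)&(np.hypot(V[...,0]-540,V[...,1]+150)<68)&(V[...,0]-480>.5*0)
    w=V[m];w=w[np.hypot(w[:,0]-436,w[:,1]+89)>75]
    if nm[0]=='m': w=w[w[:,1]>-195]
    print(nm,cyl(w))
E
python3 - <<'E'
from mend import *
top=np.array([519,-187,88.])
for s in(1,-1):
  for a in(45,50,55):
    for o in(0,80):
        p,R=house(top,a,-117.6,s,s=14,off=o);q=inverse_kinematics(p,R);print(s,a,o,None if q is None else np.round(q,2))
    q=inverse_kinematics(p+[0,0,150],R);print(s,a,'hi',None if q is None else np.round(q,2))
print(np.round(read_state()['qpos'],2),read_state()['eef_pos'])
E
```

```text
top2.npz {'az': np.float64(-116.32343448043908), 'el': np.float64(3.9523577792761277), 'lo': array([ 556.9, -113.8,   43.5]), 'hi': array([ 520.6, -187.2,   49.2]), 'res': np.float64(1.462867780783668), 'n': 1103}
mess.npz {'az': np.float64(-117.89442375575213), 'el': np.float64(3.5398273448837796), 'lo': array([ 557.2, -114.6,   43. ]), 'hi': array([ 519.1, -186.7,   48.1]), 'res': np.float64(0.669947160640298), 'n': 5853}
1 45 0 [ 0.37  0.86  0.39  1.91 -1.25  1.17 -0.4 ]
1 45 80 [ 0.39  0.8   0.51  1.86 -1.16  1.31 -0.45]
1 45 hi [ 0.26  0.61  0.71  1.78 -1.06  1.51 -0.66]
1 50 0 [ 0.45  0.88  0.32  1.89 -1.25  1.21 -0.37]
1 50 80 [ 0.46  0.84  0.47  1.84 -1.18  1.37 -0.4 ]
1 50 hi [ 0.34  0.65  0.66  1.78 -1.1   1.57 -0.61]
1 55 0 [ 0.52  0.92  0.26  1.87 -1.25  1.26 -0.34]
1 55 80 [ 0.52  0.89  0.43  1.81 -1.19  1.43 -0.36]
1 55 hi [ 0.4   0.69  0.62  1.77 -1.14  1.62 -0.56]
-1 45 0 [ 1.43  1.25 -1.29  1.85  0.54  0.76  1.21]
-1 45 80 [ 1.51  1.13 -1.28  1.8   0.35  0.87  1.37]
-1 45 hi [ 1.52  0.84 -1.27  1.72  0.01  1.04  1.49]
-1 50 0 [ 1.45  1.3  -1.29  1.83  0.47  0.76  1.31]
-1 50 80 [ 1.54  1.19 -1.28  1.78  0.3   0.89  1.45]
-1 50 hi [ 1.54  0.89 -1.27  1.71 -0.03  1.04  1.55]
-1 55 0 [ 1.48  1.35 -1.29  1.82  0.4   0.77  1.4 ]
-1 55 80 [ 1.56  1.26 -1.28  1.76  0.26  0.91  1.52]
-1 55 hi [ 1.56  0.96 -1.28  1.71 -0.07  1.04  1.61]
[-0.71  1.13  1.31  1.62 -0.35  0.94 -1.27] [ 621.83 -242.74  243.74]
```

The house hasn't moved. I'll pinch its upper rim wall at 50° tilt.

```bash
python3 - <<'E'
from mend import *
top=np.array([519,-187.5,89.]);A=50
p,R=house(top,A,-117.6,1,s=14,off=80)
movel(p+[0,0,150],R,max_speed=120);say('hi')
movel(p,max_speed=150)
p,R=house(top,A,-117.6,1,s=14);hit=movel(p,max_speed=50,guard=8);say('in',hit)
if not hit:
    clamp();say('clamped')
shot('h1','wrist');c=camera('scene');np.savez('sc3.npz',**c);cv2.imwrite('pics/h1s.png',c['image'])
E
```

```text
hi t 43.6 p [ 496.  -231.8  281.7] gap 85.2 F [-0.2 -0.6 -0. ] q7 -0.6
in True t 45.8 p [ 513.8 -199.   100.9] gap 85.3 F [ 1.1 -0.4  7.9] q7 -0.37
```

Contact came early. The wide lower knuckle most likely touched the brown rim, with about 8 N. I'll back off, slide the lying house 75 mm along its own axis away from brown with the closed fingers, and check that brown hasn't moved.

```bash
python3 - <<'E'
from mend import *
from fit import *
p=read_state()['eef_pos'];R0=read_state()['tool_rot']
movel(p-R0[:,2]*60,max_speed=150);
m=np.array([519,-187.5,0.])
_,R=house(m,0,-117.6,1)
a=m+d*38+[0,0,170];movel(a,R,max_speed=150);clamp();say('closed')
a[2]=58;movel(a,max_speed=150,guard=8);say('down')
hit=movel(a-d*95,max_speed=60,guard=30);say('pushed',hit)
q=read_state()['eef_pos'];movel(q+d*25,max_speed=150);movel(q+d*25+[0,0,190],max_speed=250)
c=shot('push','wrist');np.savez('push.npz',**c)
t=camera('top');np.savez('top3.npz',**t);V=cloud(t);b=near(V,(440,-282),60,78,90);print('brown',len(b),ring(b))
cv2.imwrite('pics/top3.png',t['image'])
E
```

```text
closed t 48.5 p [ 501.4 -221.1  170. ] gap -0.1 F [-1.1  0.9  0.9] q7 -1.09
down t 49.4 p [ 501.7 -221.5   58.7] gap -0.3 F [-0.2 -0.2  0.2] q7 -0.96
pushed False t 51.1 p [ 545.3 -137.1   57.9] gap 0.1 F [-0.5 -3.1  0.9] q7 -1.13
brown 417 (array([ 438.84, -282.8 ]), np.float64(40.95034075470502))
```

View pics/push.png

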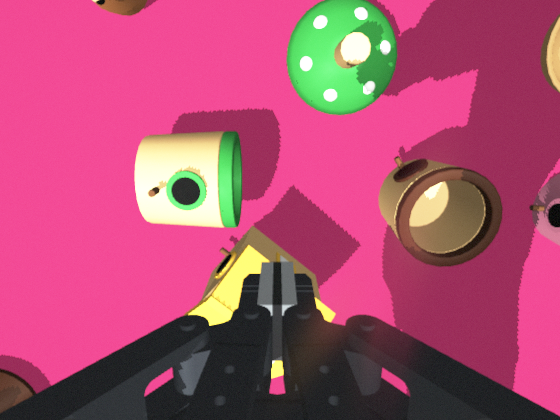

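The house slid straight: it is at (190,180), mouth to the right, with clear space up to brown (440,215), which hasn't moved. The cap stands at (343,57). I'll re-fit and pinch.

```bash
cat > grab.py <<'E'
from mend import *
from fit import *
def fitcam(d,box=None,near_=(575,-85),zr=(25,110),**k):
    V=cloud(d);H=cv2.cvtColor(d['image'],cv2.COLOR_BGR2HSV)
    pink=(H[...,0]>155)|((H[...,0]<6)&(H[...,1]>150));yel=(H[...,1]>190)&(H[...,0]>20)&(H[...,0]<35)
    m=~pink&~yel&(V[...,2]>zr[0])&(V[...,2]<zr[1])&(np.hypot(V[...,0]-near_[0],V[...,1]-near_[1])<75)
    if box: b=np.zeros_like(m);b[box[0]:box[1],box[2]:box[3]]=1;m&=b
    return cyl(V[m],**k)
E
python3 - <<'E'
from grab import *
f=fitcam(np.load('push.npz'),(125,235,125,245));print(f);print(fitcam(np.load('top3.npz')))
E
```

```text
{'az': np.float64(-117.13371915736457), 'el': np.float64(3.31604673208257), 'lo': array([590.12, -55.86,  43.16]), 'hi': array([ 552.8 , -128.69,   47.9 ]), 'res': np.float64(0.653149543920108), 'n': 8929}fit.py:7: RuntimeWarning: Mean of empty slice.
  s=least_squares(fun,[w[:,0].mean(),w[:,1].mean(),np.radians(az0),np.radians(el0),z0],loss='soft_l1',f_scale=1.5);p=s.x
  ret = ret.dtype.type(ret / rcount)
Traceback (most recent call last):
  File "grab.py", line 8, in fitcam
    return cyl(V[m],**k)
  File "fit.py", line 7, in cyl
    s=least_squares(fun,[w[:,0].mean(),w[:,1].mean(),np.radians(az0),np.radians(el0),z0],loss='soft_l1',f_scale=1.5);p=s.x
ValueError: Initial guess is outside of provided bounds
```

```bash
python3 - <<'E'
from grab import *
top=np.array([552.2,-129.5,89.]);A=55;AZ=-117.2
open_gripper()
p,R=house(top,A,AZ,1,s=14,off=70)
movel(p+[0,0,60],R,max_speed=120);say('hi')
movel(p,max_speed=150)
p,R=house(top,A,AZ,1,s=14);hit=movel(p,max_speed=50,guard=8);say('in',hit)
if not hit:
    clamp();say('clamped');print('q',np.round(read_state()['qpos'],2))
c=camera('scene');np.savez('sc4.npz',**c);cv2.imwrite('pics/sc4.png',c['image'])
try: print(fitcam(c,near_=(575,-85)))
except Exception as x: print(x)
E
```

```text
hi t 54.7 p [ 531.6 -170.1  181.7] gap 85.4 F [ 0.1 -0.3 -0.2] q7 -0.47
in False t 56.8 p [ 557.4 -119.5   81.1] gap 85.5 F [-0.2  0.   0.1] q7 -0.41
clamped t 57.5 p [ 558.5 -117.9   83.8] gap 12.6 F [-2.8  2.  27.2] q7 -0.41
q [ 0.54  0.87  0.06  1.89 -1.26  1.09 -0.41]
{'az': np.float64(-117.86274484635314), 'el': np.float64(7.960770479479591), 'lo': array([593.68, -50.01,  40.46]), 'hi': array([ 548.27, -135.9 ,   54.05]), 'res': np.float64(2.645728672028021), 'n': 1071}
```

The wall is pinched with a 12.6 mm gap. I'll lift and measure how the house hangs.

```bash
python3 - <<'E'
from grab import *
p=house(np.array([552.2,-129.5,89.]),55,-117.2,1,s=14)[0]
movel(p+[0,0,110],max_speed=100);say('lifted')
for n in('scene','wrist'):
    c=camera(n);np.savez(n+'5.npz',**c);cv2.imwrite(f'pics/{n}5.png',c['image'])
V=cloud(np.load('scene5.npz'));H=cv2.cvtColor(np.load('scene5.npz')['image'],cv2.COLOR_BGR2HSV)
w=(np.hypot(V[...,0]-575,V[...,1]+85)<110)&(V[...,2]>40)&(V[...,2]<230)&(H[...,0]>8)&(H[...,0]<28)&(H[...,1]>60)&(H[...,1]<190)
r,cc=np.where(w);print(len(r),r.min(),r.max(),cc.min(),cc.max())
q=V[w];print(q.min(0),q.max(0),np.median(q,0))
for e0 in(10,35,60):
    print(e0,cyl(q,-117,e0,np.median(q[:,2])))
E
```

```text
lifted t 58.8 p [ 557.2 -119.2  190.3] gap 6.6 F [ 0.2  0.3 -6.2] q7 -0.61
633 159 200 237 291
[ 470.2  -172.55   42.08] [612.55 -41.97 194.91] [ 589.15 -101.7   150.66]
10 {'az': np.float64(-63.921091431758306), 'el': np.float64(35.44661006596689), 'lo': array([509.14, -27.32,  63.22]), 'hi': array([ 572.33, -156.43,  165.54]), 'res': np.float64(5.917343260971855), 'n': 633}
35 {'az': np.float64(-63.92073344891775), 'el': np.float64(575.4451170787789), 'lo': array([ 572.33, -156.43,  165.54]), 'hi': array([509.14, -27.32,  63.22]), 'res': np.float64(5.917989484557175), 'n': 633}
60 {'az': np.float64(-63.92103927420762), 'el': np.float64(395.4465502975268), 'lo': array([509.14, -27.32,  63.22]), 'hi': array([ 572.33, -156.43,  165.54]), 'res': np.float64(5.916861811161624), 'n': 633}
```

```bash
python3 - <<'E'
import cv2,numpy as np
a=cv2.imread('pics/scene5.png')[110:260,160:360];b=cv2.imread('pics/wrist5.png')
cv2.imwrite('pics/duo2.png',np.hstack([cv2.resize(a,(440,330)),cv2.resize(b[60:],(360,330)) ]))
E
```

```text
(no output)
```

View pics/duo2.png

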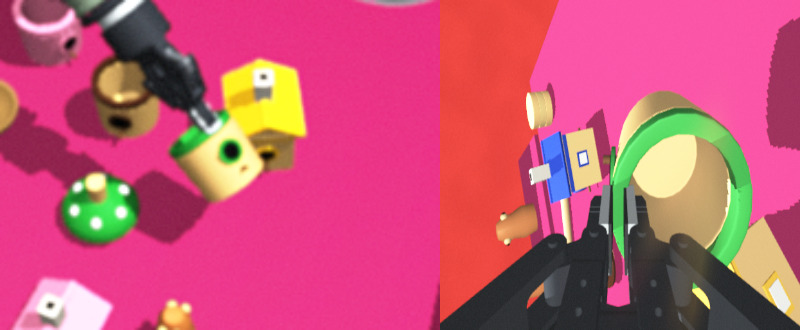

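The house is held by its rim wall, mouth tipped up, and the pads are flush in the wrist half at (620,235). I'll get its axis from the rim plane in the wrist depth.

```bash
cat >> grab.py <<'E'
def rim(d,zr=(90,260)):
    """plane and centre of the green rim annulus in a wrist picture"""
    V=cloud(d);H=cv2.cvtColor(d['image'],cv2.COLOR_BGR2HSV)
    p=read_state()['eef_pos']
    m=(H[...,0]>45)&(H[...,0]<80)&(H[...,1]>110)&(np.linalg.norm(V-p,axis=-1)<130)&(V[...,2]>zr[0])
    q=V[m];rng=np.random.default_rng(0);best=0
    for _ in range(400):
        a,b,c=q[rng.choice(len(q),3,False)];k=np.cross(b-a,c-a);l=np.linalg.norm(k)
        if l<300:continue
        k/=l;s=(abs((q-a)@k)<1.2).sum()
        if s>best:best=s;K,Q=k,a
    q=q[abs((q-Q)@K)<1.5];w=q.mean(0);K=np.linalg.svd(q-w,full_matrices=False)[2][2];K*=np.sign(K[2])
    e1=np.cross(K,[1,0,0]);e1/=np.linalg.norm(e1);e2=np.cross(K,e1)
    uv=np.c_[(q-w)@e1,(q-w)@e2];hu=cv2.convexHull(uv.astype(np.float32))[:,0]
    f=least_squares(lambda c:np.hypot(*(hu-c[:2]).T)-c[2],[0,0,46],loss='soft_l1')
    return K,w+f.x[0]*e1+f.x[1]*e2,f.x[2],len(q),m.sum()
E
python3 - <<'E'
from grab import *
K,C,r,n1,n2=rim(np.load('wrist5.npz'));print('axis',K,'tilt from up',np.degrees(np.arccos(K[2])),'az',np.degrees(np.arctan2(K[1],K[0])),'rim centre',C,'r',r,n1,n2)
R=read_state()['tool_rot'];print('tool z',R[:,2],'angle to tool',np.degrees(np.arccos(-K@R[:,2])),'axis in tool',R.T@K,'centre in tool',R.T@(C-read_state()['eef_pos']))
print(read_state()['time'])
E
```

```text
axis [-0.38 -0.71  0.59] tilt from up 53.55050508392783 az -117.94583903696049 rim centre [ 543.27 -145.57  160.73] r 45.46975726081886 9181 11458
tool z [ 0.37  0.73 -0.57] angle to tool 1.5817419928775829 axis in tool [-0.01 -0.03 -1.  ] centre in tool [-0.38 41.39 -7.45]
58.875
```

The house axis is parallel to the tool within 1.6°. I'll compute where its hole faced originally, so I can restore the heading, and check that the set-down pose is reachable.

```bash
cat > plan5.py <<'E'
from grab import *
def around(f,u,v):
    V=cloud(np.load(f));return np.nanmedian(V[v-2:v+3,u-2:u+3].reshape(-1,3),0)
E
python3 - <<'E'
from plan5 import *
d0=np.load('scene0.npz');I=d0['image'][205:245,245:285].astype(int).sum(-1);v,u=np.where(I<130);print('dark0',len(v),u.mean()+245,v.mean()+205)
d5=np.load('scene5.npz');I5=d5['image'][165:192,250:278].astype(int).sum(-1);v5,u5=np.where(I5<130);print('dark5',len(v5),u5.mean()+250,v5.mean()+165)
a=around('scene0.npz',round(u.mean()+245),round(v.mean()+205));b=around('scene5.npz',round(u5.mean()+250),round(v5.mean()+165))
print('hole0',a,'az',np.degrees(np.arctan2(a[1]+81.3,a[0]-620.7)))
s=read_state();R=s['tool_rot'];K,C,*_=rim(np.load('wrist5.npz'))
hv=R.T@(b-C);print('hole5',b,'in tool',hv)   # tool x=e.., y=d side
# with tool vertical of yaw az (y=d(az)): direction
for az in(-117.6,-150,-175,170):
    _,Rv=house(np.zeros(3),0,az,1);g=Rv@hv;print(az,'hole az',np.degrees(np.arctan2(g[1],g[0])),g)
    p=np.array([618.2,-82.6,76.5])-Rv@np.array([-.4,41.4,0]);q=inverse_kinematics(p,Rv);q2=inverse_kinematics(p+[0,0,110],Rv)
    print('   ',p,None if q is None else np.round(q,2),None if q2 is None else np.round(q2,2))
E
```

```text
dark0 27 262.74074074074076 233.03703703703704
dark5 33 264.6969696969697 178.0909090909091
hole0 [665.15 -71.13  47.05] az 12.884342355426417
hole5 [570.06 -91.92 176.34] in tool [ -0.71 -47.18  40.17]
-117.6 hole az 63.26792449912224 [ 21.23  42.14 -40.17]
    [637.73 -46.1   76.5 ] [-0.35  0.81  0.53  1.69 -0.54  0.79 -1.63] [-0.32  0.64  0.46  1.62 -0.33  0.96 -1.8 ]
-150 hole az 30.867924499122225 [ 40.5   24.21 -40.17]
    [654.25 -62.25  76.5 ] [-0.37  0.86  0.61  1.64 -0.62  0.85 -2.11] [-0.36  0.7   0.59  1.57 -0.44  1.01 -2.26]
-175 hole az 5.867924499122227 [ 46.94   4.82 -40.17]
    [659.48 -79.39  76.5 ] [-0.39  0.9   0.71  1.62 -0.71  0.89 -2.46] [-0.58  1.    1.22  1.57 -0.97  1.28 -2.26]
170 hole az -9.132075500877772 [ 46.59  -7.49 -40.17]
    [658.9  -90.18  76.5 ] [-0.56  1.19  1.22  1.63 -1.19  1.22 -2.39] [ 0.72  0.96 -1.28  1.49  0.93  1.38  2.36]
```

```bash
python3 - <<'E'
from plan5 import *
from scipy.spatial.transform import Rotation as Ro
Kt=np.array([-.01,-.026,-1]);Kt/=np.linalg.norm(Kt)
v=np.cross(Kt,[0,0,-1.]);Cc=Ro.from_rotvec(v).as_matrix()   # takes Kt to -z
Ct=np.array([-.4,41.4,-7.45]);goal=np.array([618.2,-82.6])
ok=False
for az in(-165,-155,-145,-130,-117.6):
    R=house(np.zeros(3),0,az,1)[1]@Cc
    o=R@Ct;p=np.array([*(goal-o[:2]),195.])
    try: movel(p,R,max_speed=50);ok=True;print('az',az);break
    except PlanningError as x: print(az,x)
say('over')
if ok:
    c=camera('wrist');np.savez('w6.npz',**c);cv2.imwrite('pics/w6.png',c['image'])
    K,C,r,n1,n2=rim(c);print('axis',K,'C',C,r,n1,n2)
E
```

```text
az -165
over t 61.3 p [658.2 -72.5 195.2] gap 6.9 F [-0.2 -0.3 -6.9] q7 -2.4
axis [-0.05 -0.01  1.  ] C [618.27 -83.58 198.37] 45.59593007244097 8913 11253
```

The house is upright above its place, with the rim centre within 1 mm, but the wall is slipping slowly in the pinch. I'm lowering it right away.

```bash
python3 - <<'E'
from plan5 import *
p=read_state()['eef_pos'];movel(p-[0,0,104],max_speed=140);say('low')
hit=movel(p-[0,0,122],max_speed=25,guard=5);say('touch',hit)
open_gripper();q=read_state()['eef_pos'];movel(q+[0,0,130],max_speed=150);say('up')
c=camera('wrist');np.savez('w7.npz',**c);V=cloud(c);b=near(V,(618,-83),65,76,95);print(len(b),ring(b) if len(b)>9 else '',np.percentile(b[:,2],[5,50,95]) if len(b) else '')
t=camera('top');V=cloud(t);np.savez('top4.npz',**t);b=near(V,(618,-83),65,76,95);print('top',len(b),ring(b) if len(b)>9 else '')
for nm,xy in dict(cap=(604,-265),bcap=(439,293)).items(): k=near(V,xy,45,76,95);print(nm,len(k),k.mean(0) if len(k) else '')
E
```

```text
low t 62.2 p [658.8 -72.7  92. ] gap 6.5 F [ 0.7  0.1 -5.7] q7 -2.32
touch True t 62.7 p [658.6 -72.3  77.7] gap 6.9 F [2.2 0.  0.4] q7 -2.32
up t 64.5 p [657.7 -72.  206.7] gap 85.2 F [ 0.4  0.3 -0.9] q7 -2.4
4682 (array([619.62, -84.14]), np.float64(40.63769313388809)) [79.21 82.99 84.22]
top 289 (array([616.88, -83.49]), np.float64(40.63180620446618))
cap 70 [ 604.8  -265.46   83.7 ]
bcap 0
```

The green house stands again at its place: top camera (616.9,−83.5) against (617.1,−83.0) originally. Now the green cap goes back on.

```bash
cat > regreen.py <<'E'
from plan5 import *
import job
ROOF['green']=(604.0,-265.3,0);HOUSE['green']=(617.6,-84.0,0);YAW['green']=(30,40)
def fly(xy,z,yaw,sp=150):
    p,R=over(xy,z,yaw);movel(p,R,max_speed=sp)
def look(xy,z0=76,z1=95):
    W=cloud(camera('wrist'));k=near(W,xy,40,z0,z1);f=near(W,xy,75,z0-70,z0-22)
    print('knob',len(k),cv2.minAreaRect(k[:,:2].astype(np.float32)) if len(k)>5 else '','body',cv2.minAreaRect(f[:,:2].astype(np.float32)) if len(f)>5 else '')
E
python3 - <<'E'
from regreen import *
fly(ROOF['green'],200,30,100);say('hover');look((604.8,-265))
E
```

```text
hover t 66.7 p [ 604.9 -264.5  200. ] gap 85.5 F [ 0.1 -0.5  0.1] q7 -0.57
knob 791 ((606.6458740234375, -265.4269104003906), (22.697006225585938, 22.49771499633789), 30.29593849182129) body ((606.18212890625, -265.1729431152344), (102.86640930175781, 103.00166320800781), 58.18083572387695)
```

```bash
sed -i "s/(604.0,-265.3,0)/(605.2,-265.8,0)/" regreen.py; python3 - <<'E'
from regreen import *
pick('green');carry('green');place('green')
look((618,-83.5),146,165)
W=cloud(camera('wrist'));k=near(W,(618,-83.5),30,140,165);print(k.mean(0),np.percentile(k[:,2],[5,95]))
E
```

```text
down False t 68.2 p [ 606.  -265.4   52.9] gap 85.3 F [-0.2  0.9 -0.3] q7 -0.54
clamped t 68.8 p [ 606.2 -265.4   53.3] gap 22.2 F [-0.2  0.7  4.6] q7 -0.54
lifted t 69.8 p [ 605.5 -265.   177. ] gap 22.6 F [ 0.6  0.4 -2.1] q7 -0.57
over house t 70.7 p [618.1 -85.2 177.9] gap 22.3 F [ 0.6 -0.3 -2.9] q7 -0.7
set True t 72.0 p [618.4 -83.6 123.2] gap 22.8 F [-1.7 -0.6  7.5] q7 -0.69
up t 73.2 p [618.2 -83.4 182.7] gap 85.3 F [-0.3  0.5 -0.5] q7 -0.71
knob 1652 ((618.3862915039062, -83.15451049804688), (23.30471420288086, 22.872194290161133), 38.33295822143555) body ((620.33984375, -82.24592590332031), (98.60873413085938, 103.32321166992188), 29.065738677978516)
[619.91 -82.08 152.01] [143.98 154.17]
```

Green is seated again at z=123.2. Brown last: its straight carry passes over the capped yellow house (154 mm), so I carry at 260 mm.

```bash
python3 - <<'E'
from regreen import *
p=read_state()['eef_pos'];movel([p[0],p[1],230],max_speed=150)
fly(ROOF['brown'],230,120,200);say('hover');look((439,293.4))
p,R=over(HOUSE['brown'],260,75);print(inverse_kinematics(p,R) is not None)
E
```

```text
hover t 76.0 p [439.4 292.8 230. ] gap 85.4 F [-0.2 -0.3  0.4] q7 -0.26
knob 646 ((438.0966796875, 294.3788757324219), (22.46596908569336, 23.1501407623291), 28.654279708862305) body ((438.1106262207031, 294.0072937011719), (102.8282699584961, 103.54959106445312), 7.241398334503174)
True
```

```bash
python3 - <<'E'
from regreen import *
import job
pick('brown')
p,R=over(ROOF['brown'],260,120);movel(p,max_speed=150)
p,R=over(HOUSE['brown'],260,75);movel(p,R,max_speed=180);say('over house')
W=cloud(camera('top'));b=near(W,(439,-282),62,78,90);print('brown house (top)',len(b),ring(b) if len(b)>20 else '')
place('brown')
W=cloud(camera('wrist'));k=near(W,(439.4,-282),30,140,165);print(k.mean(0),np.percentile(k[:,2],[50,95]))
E
```

```text
down False t 77.6 p [438.9 293.5  52.9] gap 85.5 F [-0.3 -0.5 -0.1] q7 -0.34
clamped t 78.2 p [439.1 293.6  53.2] gap 22.3 F [ 0.8 -0.3  4.6] q7 -0.34
lifted t 79.2 p [438.6 293.2 177.2] gap 22.0 F [-1.1 -0.7 -2.5] q7 -0.28
over house t 83.2 p [ 439.5 -281.8  260.1] gap 22.5 F [-0.5 -0.1 -2.1] q7 0.29
brown house (top) 101 (array([ 437.69, -269.69]), np.float64(30.18098463473644))
set True t 85.2 p [ 439.6 -282.1  123.1] gap 22.8 F [ 0.5 -0.2  7.5] q7 0.35
up t 86.4 p [ 439.3 -281.9  182.6] gap 85.4 F [-0.2 -0.2  0. ] q7 0.32
[ 439.55 -279.61  151.98] [153.08 154.17]
```

All four contacts came at the right height. I'll raise the arm and check every roof, the owl and the bowl from the top and scene cameras before handing in.

```bash
python3 - <<'E'
from regreen import *
p=read_state()['eef_pos'];movel([p[0],p[1],300],max_speed=200);fly((380,-480),320,75,250)
for n in('top','scene'):
    c=camera(n);V=cloud(c);cv2.imwrite(f'pics/{n}_end.png',c['image']);print(n)
    for k,h in HOUSE.items():
        t=near(V,h[:2],40,145,165);f=near(V,h[:2],70,88,140);z=near(V,h[:2],75,90,112)
        print(' ',k,'house0',h,'knob',len(t),t.mean(0) if len(t) else '','body',cv2.minAreaRect(f[:,:2].astype(np.float32)) if len(f)>5 else '')
    for k,xy in dict(owl=(755,-113),bowl=(509,-474)).items():
        o=near(V,xy,55,20,95);print(' ',k,len(o),cv2.minAreaRect(o[:,:2].astype(np.float32))[:2] if len(o)>5 else '')
say('end')
E
```

```text
top
  blue house0 (617.9, 294.6, -0.5) knob 108 [616.65 293.66 152.86] body ((617.4964599609375, 294.6540832519531), (101.48109436035156, 107.36727905273438), 89.74405670166016)
  green house0 (617.6, -84.0, 0) knob 78 [616.86 -83.63 153.07] body ((617.2403564453125, -83.93882751464844), (101.2635269165039, 102.66474151611328), 24.540752410888672)
  yellow house0 (434.7, -89.6, 22.1) knob 107 [435.62 -88.39 153.59] body ((436.2649230957031, -88.52974700927734), (106.40022277832031, 99.51249694824219), 21.390775680541992)
  brown house0 (438.6, -282.6, 0) knob 81 [ 438.61 -280.81  153.2 ] body ((438.9720153808594, -281.19989013671875), (100.1554183959961, 102.74070739746094), 87.92395782470703)
  owl 317 ((755.0188598632812, -113.38613891601562), (47.66292953491211, 50.010318756103516))
  bowl 636 ((508.3447570800781, -471.5933532714844), (96.7569580078125, 98.05404663085938))
scene
  blue house0 (617.9, 294.6, -0.5) knob 94 [620.72 294.96 153.25] body ((618.87548828125, 295.35894775390625), (99.40435028076172, 110.83935546875), 89.09082794189453)
  green house0 (617.6, -84.0, 0) knob 66 [620.94 -82.02 153.14] body ((623.0210571289062, -80.5946273803711), (99.961669921875, 102.61164855957031), 28.733768463134766)
  yellow house0 (434.7, -89.6, 22.1) knob 75 [439.63 -87.01 153.05] body ((437.4359130859375, -87.38212585449219), (111.97273254394531, 99.19120025634766), 21.711687088012695)
  brown house0 (438.6, -282.6, 0) knob 54 [ 442.8  -279.91  152.94] body ((442.0227355957031, -280.20672607421875), (101.07057189941406, 101.40970611572266), 86.38899993896484)
  owl 328 ((758.4635009765625, -110.86483764648438), (47.681365966796875, 47.73857498168945))
  bowl 414 ((509.3688659667969, -470.61083984375), (98.03886413574219, 97.522705078125))
end t 88.2 p [ 381.7 -478.1  319.8] gap 85.6 F [-0.1  0.7 -0.5] q7 0.67
```

```bash
python3 -c "
from workcell import *
print(finish_job())"
```

```text
the job is handed in; nothing more can be done
None
```

I handed the job in at about 88 s with all four roofs seated on their own houses, and the owl and bowl are where they were; but in a long joint move (most likely cause) I knocked over the already-capped green house, its cap fell off and the yellow roof was shifted, so I stood the house back within about 1 mm of its place, recapped it and seated the yellow roof, and the brown rim also took a light touch of about 8 N without moving.

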